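# Fit the matching flange to the mixer drive

### The arm

A 6-joint arm with a two-finger parallel gripper is mounted at the origin on a cart in front of the work surface, level with it; the furniture and walls round the work are solid. World frame = base frame: x ahead of the robot, y to its left, z up, the work surface at z = 0. Lengths are in m, angles in rad, forces in N, time in s.
With the tool pointing down it reaches from about 0.4 to 0.925 m from the base axis. Payload 12.5 kg.
Tool frame: the origin (TCP) lies midway between the tips of the shut fingers; the grasp point (between the pads) lies pinch_z behind it (pinch_z is the distance from the TCP to the grasp point, in m); z points along the fingers, y is the line along which they close (so a half turn about z gives the same grasp; the last joint's range is limited). The gripper opens to 95 mm and grips with 3 to 60 N. Pads are 20 mm wide; open, the fingers measure 119 mm over their backs; the gripper's body (75 mm by 180 mm) begins 59 mm behind the grasp point.
Start: joints at [-1.214, 0.491, 1.559, -0, 1.092, -0.106], TCP at [0.279, -0.559, 0.215] pointing down, gripper open.
Joint ranges: [-3.1, 3.1], [-0.84, 2.19], [0.05, 2.79], [-1.13, 4.28], [0.06, 2.93], [-2.69, 2.69]. Speed limits (rad/s): [2.22, 2.22, 2.79, 3.14, 3.14, 3.14].

### API

Orientations are given as a rotation vector (axis times angle).
In Python, from station import * gives the robot as it stands.
- The arm moves only by the tool drive_tool, never from a script. Its argument "steps" is a list that holds one entry, the list of rows, each a list of 7 numbers: the turn, a rotation vector about the world's x, y, z in degrees, then the shift along the world's x, y, z in m, then the closure, from 0 (fully open) to 1 (shut). In form: [[[wx, wy, wz, x, y, z, gripper], ...]]. A call has 1 to 5 rows; each row is the pose to reach, as a shift and turn from the pose commanded when the call began; what a row does not reach only later rows make up. A row lasts 1/12 s, in which the tool goes at most 41.7 mm and 7.16 degrees, less where a joint would pass 70% of its speed; a pose out of reach is approached as far as the arm can. A call with a gripper value outside its range is refused whole. The fingers move at their own pace and stop on an object; the grip force is fixed at half the most. Time passes only in rows, so rows that repeat a pose let the fingers close. It gives the time, the measured TCP pose, the force, the opening and the grip force at its end, in the units of the state.
- state(): the state, without advancing time (a new reading comes with each control period).
- capture(name): name is "side" or "top"; returns a dict with "image" (384x512x3 uint8, blue, green, red), "mtx" (3x3 intrinsics, pixels), "T" (4x4, takes a point from camera to world coordinates). Camera axes: x right, y down, z forward; pixel columns grow to the right and rows downward; lengths in m; the calibration is good to about 2 mm. A picture is of the moment at which its call begins. There is no depth.
- close_job(): hands the job in; it is judged then, once.
The state is a dict: "clock": time; "joint_positions": joint angles; "qd": joint speeds; "joint_efforts": joint torques, N m; "tcp_pos": TCP position; "ee_rot": TCP orientation; "ft_force": force on the tool from outside, world axes, zero at the start; "torque": the same for the moment, N m; "gripper_width": finger opening in m; "grip_force": force on a finger pad.
Only numpy, scipy, OpenCV 4.12 (cv2) and the standard library are available. Lean on these libraries where they do the work, as an engineer would, in place of code of your own. Each camera call takes 0.05 s, during which the arm holds its last target. There are 200 camera calls.

### The job

Uncover the studs of the white mixer drive: turn its blue bayonet cap counter-clockwise (seen from above) until its tabs are clear of the claws, lift it off without forcing it, and set it down right way up on a clear patch of the desk. Then pick the one flange whose holes match the studs and seat it flat on the drive plate, fully down over all three studs, hub up, without slamming or forcing it. Leave the other two flanges and everything else where they are.

Things in the scene. Friction and masses are not known exactly. Their poses are not given: they have to be found in the camera images.
- drive: White mixer drive unit, 130x130 mm, fixed to the desk; origin at the centre of its underside, on the desk, z up. Its dial panel is on the -x side. On top is a dark round drive plate, 116 mm across, its top 58 mm above the desk, with three studs and, on the drive's +x and -x sides, two steel claws.
- stud_plate (a point): Centre of the drive plate's top face, 58 mm above the desk, axes as the drive's. Three brass studs, 6 mm thick and 14 mm tall (the last 4.5 mm tapered to 2.6 mm), stand 28 mm from this point (56 mm circle), 120 degrees apart, one of them on the +x axis.
- claw (a point): Middle of the lip of the claw on the drive's +x side, 50 mm from the plate's centre; a like claw is on the -x side. The lips reach inward to 45 mm from the centre, are about 30 mm long along the rim and hang from 6 to 10 mm above the plate; nothing of the claws stands higher. Each has a stop at its clockwise end.
- dust_cap: Blue hollow round cap over the studs, loose, 0.12 kg; 84 mm across, 22 mm tall without its grip bar; origin at the centre of its underside, z up. Two tabs 20 mm wide, 4 mm thick at the foot on its +x and -x reach 50 mm from the centre. At the start it sits on the drive plate with the tabs under the claws, its x 0 to 0.12 rad counter-clockwise of the drive's x.
- cap_grip (a point): Middle of the cap's grip bar, 45 mm above the cap's underside; the bar is 60 mm long along the cap's x, 14 mm wide, from 22 to 58 mm above the underside. Turned counter-clockwise (seen from above), the tabs leave the claws about 0.65 rad past the drive's x; from 0.75 to 2.2 rad the cap lifts straight out. Clockwise it meets a stop at once.
- flange_a: Flange, loose, 0.2 kg: a dark grey disc 80 mm across and 6 mm thick with a round upright aluminium hub 24 mm thick that reaches to 50 mm above the underside. Origin at the centre of the underside, z up along the hub. Four through holes 9 mm wide at 28 mm from the centre (56 mm circle), 90 degrees apart, one on +x.
- flange_b: Flange, loose, 0.2 kg: a dark grey disc 80 mm across and 6 mm thick with a round upright aluminium hub 24 mm thick that reaches to 50 mm above the underside. Origin at the centre of the underside, z up along the hub. Three through holes 9 mm wide at 28 mm from the centre (56 mm circle), 120 degrees apart, one on +x.
- flange_c: Flange, loose, 0.2 kg: a dark grey disc 80 mm across and 6 mm thick with a round upright aluminium hub 24 mm thick that reaches to 50 mm above the underside. Origin at the centre of the underside, z up along the hub. Three through holes 9 mm wide at 20 mm from the centre (40 mm circle), 120 degrees apart, one on +x.
- mug: Bystander: blue and white mug, 78x112 mm, 92 mm tall; origin at the centre of its underside.
- vial: Bystander: amber vial with white cap, 28 mm across, 64 mm tall; origin at the centre of its underside.
- petri: Bystander: petri dish, 60 mm across, 15 mm tall; origin at the centre of its underside.
- timer: Bystander: laboratory timer, 60x66x19 mm; origin at the centre of its underside.
- pen: Bystander: red pen, 145 mm long, 12 mm thick; origin at the centre of its underside.
- usb: Bystander: USB stick, 18x48x8 mm; origin at the centre of its underside.
There are look-alikes about, which are no part of the job. What is shaped like the flange_b but green is not meant.

How it is judged:
By the outcome, as a careful person would: the job done as asked, in the order asked, and still so for the second after the job is handed in, with the robot touching nothing.
It also fails if it takes over 59 s, if anything falls off the work surface, if the arm or the gripper's body presses on something with over 40 N, if the wrist force passes 120 N, or if a joint passes its speed limit or range.

## Working session

There is one attempt and no reset: what is moved stays moved. The work goes in short steps, Python scripts to look and compute and a tool call to move; the robot and the scene stay as the last step left them, time stands still between calls to the robot, and variables do not carry over. Pictures are saved under pics/ and viewed, at most 10 in all, crops included, and the job is handed in when it is done.

Besides the shell and the picture viewer there is one more tool, called after ">>>" by a JSON object that holds its "fn" and its "kwargs". drive_tool: Moves the arm, as the interface text tells. Its arguments: {"type":"object","properties":{"steps":{"type":"array"}},"required":["steps"]}

```bash
ls; mkdir -p pics; python3 - <<'E'
from station import *
import cv2,numpy as np
s=state(); print({k:np.round(v,4).tolist() for k,v in s.items()})
for n in("top","side"):
    c=capture(n); cv2.imwrite(f"pics/{n}0.png",c["image"]); np.savez(f"{n}0.npz",**c)
    print(n,np.round(c["mtx"],1).tolist(),np.round(c["T"],3).tolist())
a=cv2.imread("pics/top0.png");b=cv2.imread("pics/side0.png")
cv2.imwrite("pics/top0b.png",cv2.resize(a,(800,600),interpolation=cv2.INTER_CUBIC))
cv2.imwrite("pics/side0b.png",cv2.resize(b,(800,600),interpolation=cv2.INTER_CUBIC))
E
```

```text
pics
{'clock': 0.0, 'joint_positions': [-1.2136, 0.4916, 1.5595, 0.0, 1.0917, -0.1056], 'qd': [0.001, -0.0002, -0.0002, -0.0005, 0.0012, -0.0008], 'joint_efforts': [0.001, -61.2633, -25.8189, 0.0693, 0.0481, -0.0001], 'tcp_pos': [0.279, -0.559, 0.2141], 'ee_rot': [-3.0567, -0.7203, 0.0002], 'ft_force': [0.2791, 0.0107, 0.7505], 'torque': [-0.0463, -0.0279, 0.0184], 'grip_force': 0.0, 'gripper_width': 0.0954}
top [[469.6, 0.0, 252.7], [0.0, 469.6, 191.0], [0.0, 0.0, 1.0]] [[0.017, -0.995, 0.093, 0.426], [-1.0, -0.017, -0.006, -0.097], [0.007, -0.093, -0.996, 1.481], [0.0, 0.0, 0.0, 1.0]]
side [[433.2, 0.0, 255.5], [0.0, 433.2, 192.1], [0.0, 0.0, 1.0]] [[0.976, -0.131, 0.172, 0.289], [-0.215, -0.522, 0.826, -1.3], [-0.019, -0.843, -0.538, 0.884], [0.0, 0.0, 0.0, 1.0]]
```

View pics/top0b.png

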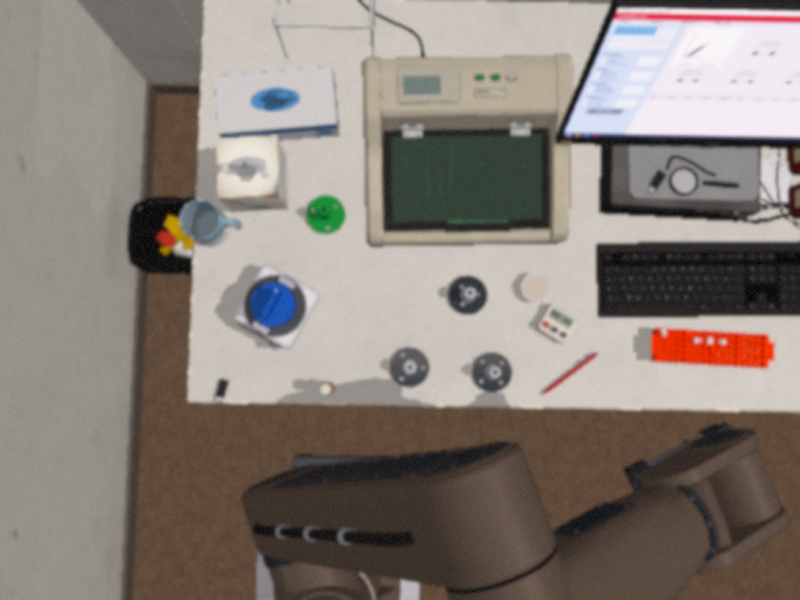

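View pics/side0b.png

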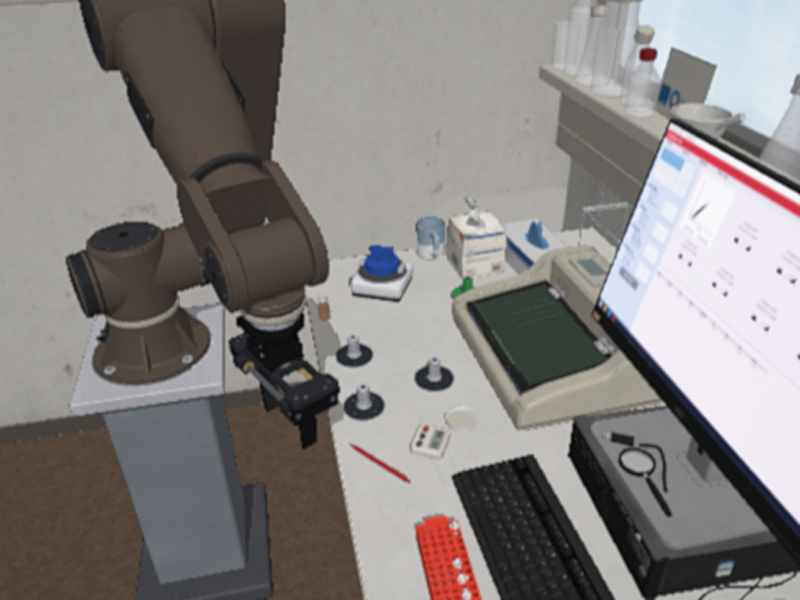

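The top view (800x600 pixels) shows the blue cap on the drive at (273,303). The dark flanges are at (467,294), (409,366) and (492,371), and the green look-alike is at (326,214). The side view shows the drive at (382,275) and the flanges at (354,350), (434,375) and (364,402).

Candidates for the flange are the three dark discs, and green is ruled out. I'll take a close crop to compare the holes.

```bash
cat > h.py <<'E'
import numpy as np,cv2
def load(n): return dict(np.load(n+".npz"))
def proj(c,p):
    T=c["T"];q=T[:3,:3].T@(np.asarray(p,float)-T[:3,3]);u=c["mtx"]@q;return u[:2]/u[2]
def ray(c,uv):
    d=np.linalg.solve(c["mtx"],[uv[0],uv[1],1.]);return c["T"][:3,3],c["T"][:3,:3]@d
def onplane(c,uv,z):
    o,d=ray(c,uv);return o+d*(z-o[2])/d[2]
def tri(c1,u1,c2,u2):
    A=[];b=[]
    for c,u in((c1,u1),(c2,u2)):
        o,d=ray(c,u);d/=np.linalg.norm(d);P=np.eye(3)-np.outer(d,d);A.append(P);b.append(P@o)
    x,r,_,_=np.linalg.lstsq(np.vstack(A),np.hstack(b),rcond=None);return x,np.sqrt(r)
E
python3 - <<'E'
from h import *
c=load("top0");im=c["image"]
t=[]
for x,y in((175,194),(299,188),(262,234),(315,237)):
    k=im[y-25:y+25,x-25:x+25] if x==175 else im[y-18:y+19,x-18:x+19]
    k=cv2.resize(k,(300,300),interpolation=cv2.INTER_CUBIC)
    if x!=175: k=cv2.convertScaleAbs(k,alpha=1.7)
    t.append(k)
cv2.imwrite("pics/crop0.png",np.vstack([np.hstack(t[:2]),np.hstack(t[2:])]))
E
```

```text
(no output)
```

View pics/crop0.png

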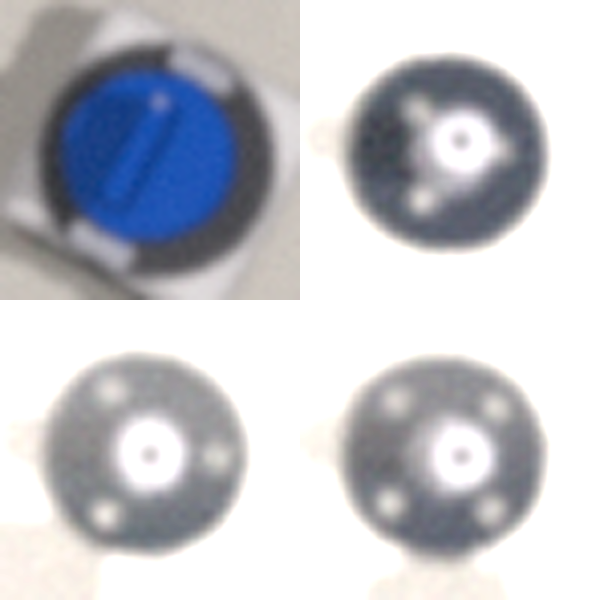

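The crops show:
- **Flange_c**, top image px (299,188): three inner holes.
- **Flange_b**, px (262,234): three outer holes, so this is the one I want.
- **Flange_a**, px (315,237): four holes.
- **Cap and claws**: the claws are at about px (184,180) and (167,210), and the bar runs from (177,186) to (169,201).

```bash
python3 - <<'E'
from h import *
t=load("top0");s=load("side0")
# flange b
def near(m,p,r):
    k=np.zeros_like(m);cv2.circle(k,p,r,255,-1);return m&k
im=t["image"];g=cv2.cvtColor(im,cv2.COLOR_BGR2GRAY)
def blob(m):
    cs,_=cv2.findContours(m,cv2.RETR_EXTERNAL,cv2.CHAIN_APPROX_NONE);return max(cs,key=cv2.contourArea)
G=cv2.resize(im,None,fx=4,fy=4,interpolation=cv2.INTER_CUBIC)
g4=cv2.cvtColor(G,cv2.COLOR_BGR2GRAY)
up=lambda p:(np.asarray(p)-1.5)/4
for nm,p in(("b",(262,234)),("c",(299,188)),("a",(315,237))):
    m=near((g4<120).astype(np.uint8)*255,(p[0]*4,p[1]*4),72)
    k=blob(m);e=cv2.fitEllipse(cv2.convexHull(k));c=onplane(t,up(e[0]),.006)
    print(nm,"disc",c.round(4),"diam",np.round(np.array(e[1])/4,2), up(e[0]).round(1))
    if nm=="b":
        C=c;x,y=[int(v) for v in e[0]]
        m=near((g4>118).astype(np.uint8)*255,(x,y),42)
        n,l,st,ce=cv2.connectedComponentsWithStats(m)
        for i in range(1,n):
            if st[i,4]>20:
                q=onplane(t,up(ce[i]),.004);d=q-c;print(" hole",st[i,4],ce[i]/4,np.hypot(*d[:2]).round(4),np.degrees(np.arctan2(d[1],d[0])).round(1))
# cap blue
for nm,c,p,r in(("top",t,(175,194),28),("side",s,(244,168),28)):
    hsv=cv2.cvtColor(c["image"],cv2.COLOR_BGR2HSV)
    m=near(cv2.inRange(hsv,(105,150,60),(130,255,255)),p,r);k=blob(m)
    e=cv2.fitEllipse(cv2.convexHull(k));print(nm,"cap",e,cv2.boundingRect(k))
    if nm=="top":
        for z in(.06,.08):print(onplane(c,e[0],z).round(4))
# claws
hsv=cv2.cvtColor(G,cv2.COLOR_BGR2HSV)
m=near(((g4>125)&(hsv[...,1]<70)).astype(np.uint8)*255,(175*4,194*4),25*4)
w=[]
for p in((183.7,180.3),(167.3,210.3)):
    k=near(m,(int(p[0]*4),int(p[1]*4)),24);k=cv2.moments(k);uv=up((k["m10"]/k["m00"],k["m01"]/k["m00"]));w.append(onplane(t,uv,.068));print("claw",uv.round(2),w[-1].round(4))
print("ctr",(w[0]+w[1])/2,"dist",np.linalg.norm(w[0]-w[1]),"ang",np.degrees(np.arctan2(*(w[0]-w[1])[[1,0]])))
a,b=[onplane(t,(150+x/6,169+y/6),.116) for x,y in((165,88),(113,198))]
print("bar",(a+b)/2,np.linalg.norm(a-b),np.degrees(np.arctan2(*(a-b)[[1,0]])))
# side crops
S=s["image"]
k=[cv2.resize(S[y-h:y+h,x-w:x+w],(400,400),interpolation=cv2.INTER_CUBIC) for x,y,w,h in((244,172,25,25),(227,221,20,20))]
cv2.imwrite("pics/crop1.png",np.hstack(k))
E
```

```text
b disc [ 0.4271 -0.1341  0.006 ] diam [24.49 24.95] [261.1 234.9]
 hole 86 [257.65988372 227.10174419] 0.0281 26.1
 hole 1079 [262.45690454 234.74073216] 0.0034 -61.2
 hole 50 [270.64  235.235] 0.0287 -88.9
 hole 65 [256.85769231 242.36153846] 0.0265 147.7
c disc [ 0.5752 -0.2498  0.006 ] diam [24.14 25.23] [298.4 188.4]
a disc [ 0.4198 -0.2998  0.006 ] diam [24.87 25.16] [314.1 238.1]
top cap ((174.2960205078125, 194.58010864257812), (27.560688018798828, 28.805253982543945), 104.78070831298828) (160, 181, 29, 28)
[0.5444 0.1325 0.06  ]
[0.5428 0.1293 0.08  ]
side cap ((243.37469482421875, 166.8212432861328), (19.16840171813965, 21.52501106262207), 98.62287139892578) (233, 158, 22, 18)
claw [183.89 178.68] [0.5925 0.1038 0.068 ]
claw [166.41 210.06] [0.4967 0.1534 0.068 ]
ctr [0.54459433 0.12857341 0.068     ] dist 0.10796097027678442 ang -27.37087656724469
bar [0.54486423 0.12688839 0.116     ] 0.058950699448688755 -23.487712426120932
```

View pics/crop1.png

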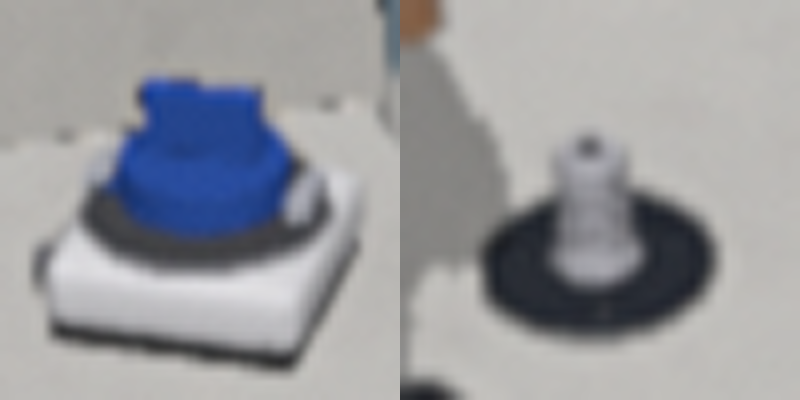

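The side crop shows the bar's top edge from (145,85) to (262,92). A dark dial knob sticks out on the left face at (40,260), so the drive's +x faces away from it, at about -27°. The hub dot of b is at (588,145).

```bash
python3 - <<'E'
from h import *
import station
print([n for n in dir(station) if not n.startswith('_')], getattr(station,'pinch_z',None))
t=load("top0");s=load("side0")
print("hub top",tri(t,(262.0,234.6),s,(225.3,215.0)))
print("bar top",tri(t,(172.7,192.3),s,(243.9,157.5)))
print("drive dial face",proj(s,[.545-.065*.887-.01,.1286+.065*.46,.03]))
# hole fit
uv=np.array([(257.66,227.10),(270.64,235.235),(256.86,242.36)])-.375
q=np.array([onplane(t,u,.004)[:2] for u in uv]);c=q.mean(0);d=q-c
print("holes ctr",c,np.hypot(*d.T),np.degrees(np.arctan2(d[:,1],d[:,0]))%120)
E
```

```text
['IKError', 'capture', 'close_job', 'pinch_z', 'state'] 0.0188
hub top (array([ 0.42777119, -0.13551668,  0.05214691]), array([0.00027345]))
bar top (array([0.54542053, 0.12854972, 0.11539604]), array([0.00139908]))
drive dial face [226.33822953 175.36381792]
holes ctr [ 0.42825679 -0.13478281] [0.02744908 0.0279638  0.02781117] [28.5031979  28.74492911 27.70680723]
```

Heights check out: the hub top measures 52 mm against 50, and the bar top 115 mm against 116. I'll move over the cap.

>>> {"fn": "drive_tool", "kwargs": {"steps": [[[0,0,-2.5,0.0133,0.0344,0,0],[0,0,-5,0.0266,0.0688,0,0],[0,0,-7.5,0.04,0.1032,0,0],[0,0,-10,0.0532,0.1376,0,0],[0,0,-12.5,0.0665,0.172,0,0]]]}}

```text
clock: 0.52
tcp_pos: [0.3457, -0.3855, 0.2144]
ee_rot: [-3.118, -0.379, 0.0]
ft_force: [1.2, -0.4, 0.0]
gripper_width: 0.0953
grip_force: 0.0
```

>>> {"fn": "drive_tool", "kwargs": {"steps": [[[0,0,-2.5,0.0133,0.0344,0,0],[0,0,-5,0.0266,0.0688,0,0],[0,0,-7.5,0.04,0.1032,0,0],[0,0,-10,0.0532,0.1376,0,0],[0,0,-12.5,0.0665,0.172,0,0]]]}}

```text
clock: 0.93
tcp_pos: [0.4122, -0.2135, 0.2146]
ee_rot: [-3.141, -0.038, 0.0]
ft_force: [1.0, -0.5, -0.2]
gripper_width: 0.0947
grip_force: 0.0
```

>>> {"fn": "drive_tool", "kwargs": {"steps": [[[0,0,-2.5,0.0133,0.0344,0,0],[0,0,-5,0.0266,0.0688,0,0],[0,0,-7.5,0.04,0.1032,0,0],[0,0,-10,0.0532,0.1376,0,0],[0,0,-12.5,0.0665,0.172,0,0]]]}}

```text
clock: 1.35
tcp_pos: [0.4787, -0.0414, 0.2146]
ee_rot: [3.127, -0.304, -0.0]
ft_force: [-0.0, -0.6, 0.4]
gripper_width: 0.095
grip_force: 0.0
```

>>> {"fn": "drive_tool", "kwargs": {"steps": [[[0,0,-2.5,0.0133,0.0344,0,0],[0,0,-5,0.0266,0.0688,0,0],[0,0,-7.5,0.04,0.1032,0,0],[0,0,-10,0.0532,0.1376,0,0],[0,0,-12.5,0.0665,0.172,0,0]]]}}

```text
clock: 1.77
tcp_pos: [0.5453, 0.1307, 0.2145]
ee_rot: [3.075, -0.642, -0.001]
ft_force: [1.2, -1.1, 0.3]
gripper_width: 0.0949
grip_force: 0.0
```

>>> {"fn": "drive_tool", "kwargs": {"steps": [[[0,0,0,0,-0.002,-0.035,0],[0,0,0,0,-0.002,-0.07,0],[0,0,0,0,-0.002,-0.1,0],[0,0,0,0,-0.002,-0.12,0],[0,0,0,0,-0.002,-0.1305,0]]]}}

```text
clock: 2.18
tcp_pos: [0.5438, 0.1267, 0.0814]
ee_rot: [3.075, -0.639, -0.006]
ft_force: [-0.2, -0.6, -0.1]
gripper_width: 0.0953
grip_force: 0.0
```

>>> {"fn": "drive_tool", "kwargs": {"steps": [[[0,0,0,0,0,0,0.3],[0,0,0,0,0,0,0.5],[0,0,0,0,0,0,0.6],[0,0,0,0,0,0,0.65],[0,0,0,0,0,0,0.7]]]}}

```text
clock: 2.6
tcp_pos: [0.5456, 0.1268, 0.0854]
ee_rot: [-3.075, 0.639, -0.003]
ft_force: [-0.1, -0.3, 0.3]
gripper_width: 0.0669
grip_force: 0.0
```

```bash
python3 - <<'E'
from station import *
import cv2,numpy as np
s=state();print(s["tcp_pos"],s["gripper_width"],s["clock"])
t=capture("top")["image"];S=capture("side")["image"]
cv2.imwrite("pics/c2.png",np.hstack([cv2.resize(t[160:230,140:210],(400,400),interpolation=3),cv2.resize(S[130:200,205:275],(400,400),interpolation=3)]))
E
```

```text
[0.54558256 0.12675611 0.08537028] 0.06692200554611968 2.6
```

View pics/c2.png

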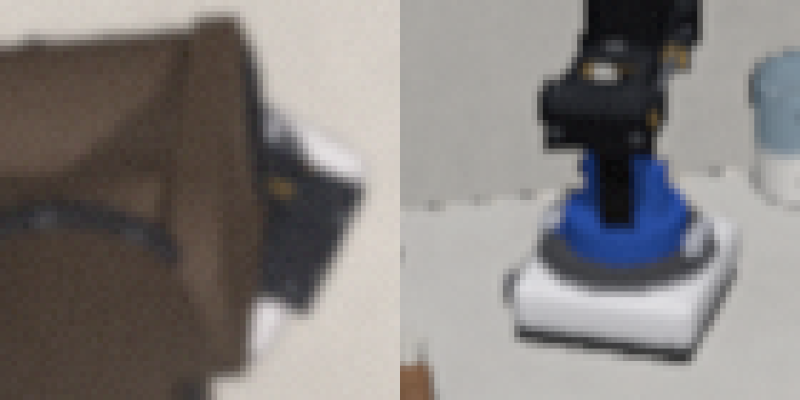

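Right panel: the fingers straddle the blue bar at about (618,190). I'll close.

>>> {"fn": "drive_tool", "kwargs": {"steps": [[[0,0,0,-0.0003,0.0017,-0.0012,0.75],[0,0,0,-0.0003,0.0017,-0.0012,0.8],[0,0,0,-0.0003,0.0017,-0.0012,0.85],[0,0,0,-0.0003,0.0017,-0.0012,0.9],[0,0,0,-0.0003,0.0017,-0.0012,1]]]}}

```text
clock: 3.12
tcp_pos: [0.5447, 0.1284, 0.0829]
ee_rot: [3.076, -0.639, -0.0]
ft_force: [0.5, 0.1, -0.1]
gripper_width: 0.0261
grip_force: 0.0
```

>>> {"fn": "drive_tool", "kwargs": {"steps": [[[0,0,0,0,0,0,1],[0,0,0,0,0,0,1],[0,0,0,0,0,0,1],[0,0,0,0,0,0,1],[0,0,0,0,0,0,1]]]}}

```text
clock: 3.53
tcp_pos: [0.5448, 0.1284, 0.0829]
ee_rot: [3.076, -0.639, -0.0]
ft_force: [0.0, -0.2, -0.3]
gripper_width: 0.014
grip_force: 30.0
```

>>> {"fn": "drive_tool", "kwargs": {"steps": [[[0,0,0,0,0,0,1],[0,0,0,0,0,0,1],[0,0,0,0,0,0,1],[0,0,0,0,0,0,1],[0,0,0,0,0,0,1]]]}}

```text
clock: 3.95
tcp_pos: [0.5448, 0.1284, 0.0829]
ee_rot: [3.076, -0.639, -0.0]
ft_force: [0.6, 0.5, -0.2]
gripper_width: 0.0137
grip_force: 30.0
```

>>> {"fn": "drive_tool", "kwargs": {"steps": [[[0,0,3,0,0,0,1],[0,0,7,0,0,0,1],[0,0,11,0,0,0,1],[0,0,15,0,0,0,1],[0,0,18,0,0,0,1]]]}}

```text
clock: 4.37
tcp_pos: [0.5447, 0.1284, 0.0829]
ee_rot: [3.138, -0.144, -0.0]
ft_force: [-0.2, 0.1, -0.7]
gripper_width: 0.0141
grip_force: 30.0
```

>>> {"fn": "drive_tool", "kwargs": {"steps": [[[0,0,4,0,0,0,1],[0,0,8,0,0,0,1],[0,0,12,0,0,0,1],[0,0,16,0,0,0,1],[0,0,20,0,0,0,1]]]}}

```text
clock: 4.78
tcp_pos: [0.5447, 0.1284, 0.083]
ee_rot: [3.116, 0.402, -0.0]
ft_force: [0.3, -0.9, -0.6]
gripper_width: 0.0136
grip_force: 30.0
```

>>> {"fn": "drive_tool", "kwargs": {"steps": [[[0,0,5,0,0,0,1],[0,0,10,0,0,0,1],[0,0,15,0,0,0,1],[0,0,19,0,0,0,1],[0,0,22,0,0,0,1]]]}}

```text
clock: 5.2
tcp_pos: [0.5447, 0.1284, 0.0829]
ee_rot: [2.981, 0.99, -0.0]
ft_force: [-0.2, -0.4, -1.5]
gripper_width: 0.0137
grip_force: 30.0
```

>>> {"fn": "drive_tool", "kwargs": {"steps": [[[0,0,0,0,0,0,1],[0,0,0,0,0,0.001,1],[0,0,0,0,0,0.002,1],[0,0,0,0,0,0.003,1],[0,0,0,0,0,0.004,1]]]}}

```text
clock: 5.62
tcp_pos: [0.5447, 0.1284, 0.0871]
ee_rot: [2.984, 0.983, -0.0]
ft_force: [0.3, 0.3, -1.5]
gripper_width: 0.0136
grip_force: 30.0
```

Lift is free: only the cap's weight shows. I'll lift it clear and carry it to the patch at (0.56,-0.06).

>>> {"fn": "drive_tool", "kwargs": {"steps": [[[0,0,0,0,0,0.006,1],[0,0,0,0,0,0.014,1],[0,0,0,0,0,0.025,1],[0,0,0,0,0,0.04,1],[0,0,0,0,0,0.06,1]]]}}

```text
clock: 6.03
tcp_pos: [0.5444, 0.1284, 0.1478]
ee_rot: [-2.983, -0.984, 0.002]
ft_force: [0.6, 0.8, -0.9]
gripper_width: 0.0135
grip_force: 30.0
```

>>> {"fn": "drive_tool", "kwargs": {"steps": [[[0,0,0,0.003,-0.03,0.005,1],[0,0,0,0.006,-0.065,0.005,1],[0,0,0,0.009,-0.1,0.005,1],[0,0,0,0.012,-0.135,0.005,1],[0,0,0,0.015,-0.165,0,1]]]}}

```text
clock: 6.45
tcp_pos: [0.5602, -0.0386, 0.149]
ee_rot: [2.982, 0.983, 0.004]
ft_force: [0.6, 0.2, -0.3]
gripper_width: 0.0142
grip_force: 30.0
```

>>> {"fn": "drive_tool", "kwargs": {"steps": [[[0,0,0,0,-0.015,-0.02,1],[0,0,0,0,-0.023,-0.05,1],[0,0,0,0,-0.023,-0.08,1],[0,0,0,0,-0.023,-0.1,1],[0,0,0,0,-0.023,-0.108,1]]]}}

```text
clock: 6.87
tcp_pos: [0.5589, -0.0597, 0.0373]
ee_rot: [-2.983, -0.983, 0.004]
ft_force: [0.6, 0.4, -1.9]
gripper_width: 0.0139
grip_force: 30.0
```

>>> {"fn": "drive_tool", "kwargs": {"steps": [[[0,0,0,0,0,-0.004,1],[0,0,0,0,0,-0.008,1],[0,0,0,0,0,-0.01,1],[0,0,0,0,0,-0.0115,1],[0,0,0,0,0,-0.012,1]]]}}

```text
clock: 7.28
tcp_pos: [0.5602, -0.0595, 0.0277]
ee_rot: [2.983, 0.984, 0.002]
ft_force: [0.3, 0.1, -0.4]
gripper_width: 0.0135
grip_force: 30.0
```

>>> {"fn": "drive_tool", "kwargs": {"steps": [[[0,0,0,0,0,-0.0005,1],[0,0,0,0,0,-0.001,1],[0,0,0,0,0,-0.0015,1],[0,0,0,0,0,-0.002,1],[0,0,0,0,0,-0.002,1]]]}}

```text
clock: 7.7
tcp_pos: [0.5598, -0.0595, 0.0249]
ee_rot: [2.983, 0.984, 0.0]
ft_force: [0.2, -0.1, -0.8]
gripper_width: 0.0141
grip_force: 30.0
```

>>> {"fn": "drive_tool", "kwargs": {"steps": [[[0,0,0,0,0,-0.0003,1],[0,0,0,0,0,-0.0006,1],[0,0,0,0,0,-0.0008,1],[0,0,0,0,0,-0.0008,1],[0,0,0,0,0,-0.0008,1]]]}}

```text
clock: 8.12
tcp_pos: [0.5598, -0.0595, 0.0249]
ee_rot: [2.983, 0.984, 0.001]
ft_force: [-2.4, 1.0, 9.4]
gripper_width: 0.0138
grip_force: 30.0
```

>>> {"fn": "drive_tool", "kwargs": {"steps": [[[0,0,0,0,0,0.0006,0.9],[0,0,0,0,0,0.0006,0.7],[0,0,0,0,0,0.0006,0.5],[0,0,0,0,0,0.0006,0.5],[0,0,0,0,0,0.0006,0.5]]]}}

```text
clock: 8.53
tcp_pos: [0.5598, -0.0596, 0.0246]
ee_rot: [2.983, 0.984, -0.0]
ft_force: [0.4, -0.3, 0.1]
gripper_width: 0.0347
grip_force: 0.0
```

>>> {"fn": "drive_tool", "kwargs": {"steps": [[[0,0,0,0,0,0.01,0.3],[0,0,0,0,0,0.03,0.3],[0,0,0,0,0,0.06,0.3],[0,0,0,0,0,0.09,0.3],[0,0,0,0,0,0.12,0.3]]]}}

```text
clock: 8.95
tcp_pos: [0.5595, -0.0595, 0.1467]
ee_rot: [-2.983, -0.984, 0.0]
ft_force: [0.3, -0.1, -0.3]
gripper_width: 0.0649
grip_force: 0.0
```

>>> {"fn": "drive_tool", "kwargs": {"steps": [[[0,0,0,-0.01,-0.035,0,0.3],[0,0,0,-0.03,-0.07,0,0.3],[0,0,0,-0.06,-0.1,0,0.3],[0,0,0,-0.07,-0.14,0,0.3],[0,0,0,-0.07,-0.175,0,0.3]]]}}

```text
clock: 9.37
tcp_pos: [0.4875, -0.2359, 0.1458]
ee_rot: [-2.983, -0.984, 0.0]
ft_force: [1.5, 0.6, 0.5]
gripper_width: 0.0665
grip_force: 0.0
```

```bash
python3 - <<'E'
from station import *
import cv2,numpy as np
s=state();print(s["tcp_pos"],s["gripper_width"],s["clock"])
for n in("top","side"):
    c=capture(n); np.savez(f"{n}1.npz",**c)
    if n=="top":t=c["image"]
    else:S=c["image"]
cv2.imwrite("pics/c3.png",np.hstack([cv2.resize(t[145:265,140:260],(400,400),interpolation=3),cv2.resize(S[140:260,190:310],(400,400),interpolation=3)]))
E
```

```text
[ 0.48746137 -0.2359249   0.14584865] 0.06651195275344503 9.3667
```

View pics/c3.png

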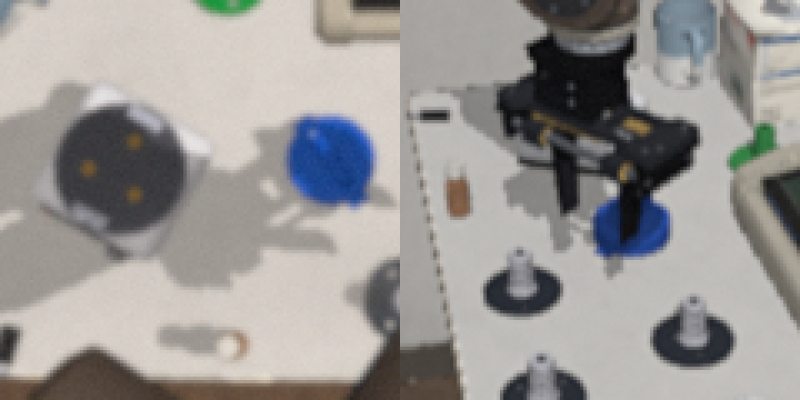

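Left panel: the cap stands upright and clear at (332,160). The studs are bare at (135,142), (88,168) and (133,195). Next I'll measure the studs and re-check flange_b.

```bash
python3 - <<'E'
from h import *
t=load("top1");G=cv2.resize(t["image"],None,fx=4,fy=4,interpolation=cv2.INTER_CUBIC)
hsv=cv2.cvtColor(G,cv2.COLOR_BGR2HSV)
m=cv2.inRange(hsv,(8,90,60),(28,255,255));k=np.zeros_like(m);cv2.circle(k,(175*4,195*4),60,255,-1);m&=k
n,l,st,ce=cv2.connectedComponentsWithStats(m)
uv=[(ce[i]-1.5)/4 for i in range(1,n) if st[i,4]>15];print(st[1:,4],np.round(uv,1))
for z in(.066,.070):
    q=np.array([onplane(t,u,z)[:2] for u in uv]);c=q.mean(0);d=q-c
    print(z,c.round(4),np.hypot(*d.T).round(4),(np.degrees(np.arctan2(d[:,1],d[:,0]))%120).round(1))
# plate disc fit
g=cv2.cvtColor(G,cv2.COLOR_BGR2GRAY);k[:]=0;cv2.circle(k,(174*4,195*4),92,255,-1)
cs,_=cv2.findContours(((g<95)*255).astype(np.uint8)&k,0,cv2.CHAIN_APPROX_NONE);e=cv2.fitEllipse(cv2.convexHull(max(cs,key=cv2.contourArea)))
print("plate",onplane(t,(np.array(e[0])-1.5)/4,.058),np.array(e[1])/4)
E
```

```text
[218 219 208] [[179.9 187. ]
 [166.1 195.1]
 [179.8 202.9]]
0.066 [0.5428 0.1285] [0.028  0.0277 0.0277] [91.6 91.8 91.3]
0.07 [0.5424 0.1279] [0.0279 0.0276 0.0276] [91.6 91.8 91.3]
plate [0.54140586 0.12882857 0.058     ] [36.75072098 38.74067688]
```

Studs: phase 91.6° and centre about (0.5425,0.128) by camera. Flange_b's hole phase is 28.3°, so it needs a turn of about +63°. Now to flange_b.

>>> {"fn": "drive_tool", "kwargs": {"steps": [[[0,0,0,-0.015,0.025,0,0.3],[0,0,0,-0.03,0.05,-0.01,0.3],[0,0,0,-0.045,0.075,-0.03,0.3],[0,0,0,-0.06,0.1,-0.05,0.3],[0,0,0,-0.06,0.1,-0.05,0.3]]]}}

```text
clock: 9.88
tcp_pos: [0.4255, -0.1302, 0.0929]
ee_rot: [-2.978, -0.985, 0.008]
ft_force: [-0.6, -0.1, 0.3]
gripper_width: 0.0666
grip_force: 0.0
```

```bash
python3 - <<'E'
from station import *
import cv2,numpy as np
s=state();print(s["tcp_pos"],s["joint_positions"])
E
```

```text
[ 0.42547954 -0.1302211   0.09287567] [-4.45746945e-01  4.34194772e-01  2.11131079e+00  2.64452921e-04
  6.02999232e-01  4.85656279e-01]
```

>>> {"fn": "drive_tool", "kwargs": {"steps": [[[0,0,0,0,0,0,0.3],[0,0,0,0,0,0,0.3],[0,0,0,0,0,0,0.3]]]}}

```text
clock: 10.13
tcp_pos: [0.4308, -0.1352, 0.0955]
ee_rot: [2.982, 0.984, 0.002]
ft_force: [-0.4, -1.5, 0.1]
gripper_width: 0.0667
grip_force: 0.0
```

>>> {"fn": "drive_tool", "kwargs": {"steps": [[[0,0,0,-0.0018,-0.0003,-0.02,0.3],[0,0,0,-0.0018,-0.0003,-0.04,0.3],[0,0,0,-0.0018,-0.0003,-0.06,0.3],[0,0,0,-0.0018,-0.0003,-0.073,0.3],[0,0,0,-0.0018,-0.0003,-0.0795,0.3]]]}}

```text
clock: 10.55
tcp_pos: [0.4282, -0.1355, 0.0142]
ee_rot: [-2.984, -0.983, 0.001]
ft_force: [-0.4, -0.3, -1.1]
gripper_width: 0.0663
grip_force: 0.0
```

>>> {"fn": "drive_tool", "kwargs": {"steps": [[[0,0,0,0,0,0,0.4],[0,0,0,0,0,0,0.5],[0,0,0,0,0,0,0.6],[0,0,0,0,0,0,0.7],[0,0,0,0,0,0,0.8]]]}}

```text
clock: 10.97
tcp_pos: [0.4283, -0.135, 0.016]
ee_rot: [2.982, 0.984, 0.002]
ft_force: [0.6, -0.4, -0.1]
gripper_width: 0.039
grip_force: 0.0
```

>>> {"fn": "drive_tool", "kwargs": {"steps": [[[0,0,0,0,0,0,1],[0,0,0,0,0,0,1],[0,0,0,0,0,0,1],[0,0,0,0,0,0,1],[0,0,0,0,0,0,1]]]}}

```text
clock: 11.38
tcp_pos: [0.4281, -0.1349, 0.0155]
ee_rot: [2.983, 0.984, 0.001]
ft_force: [0.4, 1.0, 6.0]
gripper_width: 0.0237
grip_force: 30.0
```

>>> {"fn": "drive_tool", "kwargs": {"steps": [[[0,0,0,0,0,0.005,1],[0,0,0,0,0,0.02,1],[0,0,0,0,0,0.05,1],[0,0,0,0,0,0.085,1],[0,0,0,0,0,0.115,1]]]}}

```text
clock: 11.8
tcp_pos: [0.4275, -0.1346, 0.132]
ee_rot: [-2.983, -0.984, 0.001]
ft_force: [1.0, 0.4, -2.4]
gripper_width: 0.0239
grip_force: 30.0
```

>>> {"fn": "drive_tool", "kwargs": {"steps": [[[0,0,5,0.01,0.02,0,1],[0,0,11,0.02,0.046,0,1],[0,0,17,0.032,0.072,0,1],[0,0,23,0.044,0.1,0,1],[0,0,29,0.056,0.128,0,1]]]}}

```text
clock: 12.22
tcp_pos: [0.484, -0.0056, 0.1305]
ee_rot: [-2.638, -1.706, 0.0]
ft_force: [-0.1, 0.2, -1.6]
gripper_width: 0.0232
grip_force: 30.0
```

>>> {"fn": "drive_tool", "kwargs": {"steps": [[[0,0,6,0.012,0.028,0,1],[0,0,12,0.024,0.056,0,1],[0,0,18,0.036,0.084,0,1],[0,0,24,0.048,0.11,0,1],[0,0,30,0.057,0.13,0,1]]]}}

```text
clock: 12.63
tcp_pos: [0.5412, 0.1252, 0.1303]
ee_rot: [-2.105, -2.332, 0.0]
ft_force: [-0.8, -0.4, -2.4]
gripper_width: 0.0237
grip_force: 30.0
```

>>> {"fn": "drive_tool", "kwargs": {"steps": [[[0,0,3,0.0015,0.003,-0.005,1],[0,0,4.3,0.002,0.0052,-0.01,1],[0,0,4.3,0.002,0.0052,-0.018,1],[0,0,4.3,0.002,0.0052,-0.025,1],[0,0,4.3,0.002,0.0052,-0.025,1]]]}}

```text
clock: 13.05
tcp_pos: [0.5419, 0.1276, 0.1036]
ee_rot: [-2.025, -2.4, 0.003]
ft_force: [-1.0, 0.5, -2.9]
gripper_width: 0.0237
grip_force: 30.0
```

>>> {"fn": "drive_tool", "kwargs": {"steps": [[[0,0,0,0,0,0,1],[0,0,0,0,0,0,1]]]}}

```text
clock: 13.22
tcp_pos: [0.543, 0.1278, 0.1054]
ee_rot: [2.025, 2.402, -0.0]
ft_force: [-0.1, 0.3, -2.2]
gripper_width: 0.0236
grip_force: 30.0
```

```bash
python3 - <<'E'
from station import *
import cv2,numpy as np
s=state();print(s["tcp_pos"],s["ft_force"])
for n in("top","side"):
    c=capture(n); np.savez(f"{n}2.npz",**c)
    if n=="top":t=c["image"]
    else:S=c["image"]
cv2.imwrite("pics/c4.png",np.hstack([cv2.resize(t[160:230,140:210],(400,400),interpolation=3),cv2.resize(S[130:190,215:275],(400,400),interpolation=3)]))
E
```

```text
[0.54296332 0.12781524 0.10536099] [-0.14181158  0.29844448 -2.2207074 ]
```

View pics/c4.png

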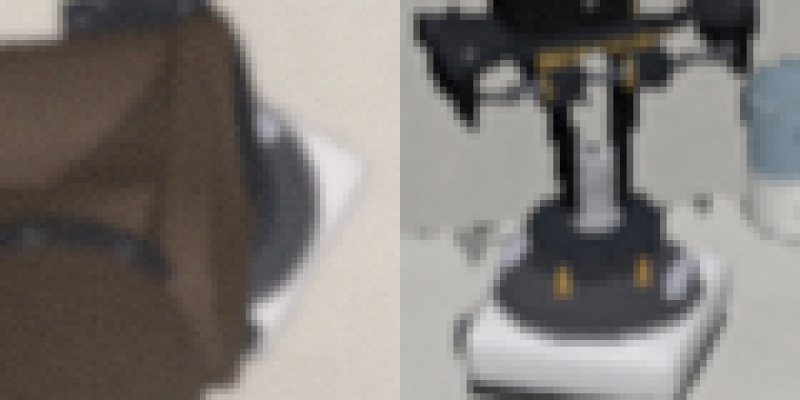

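Right panel: the disc hovers at (595,235) over the plate, with two studs in view at (563,280) and (643,268). I'll compare both with their projected positions.

```bash
python3 - <<'E'
from h import *
s=load("side2");G=cv2.resize(s["image"],None,fx=4,fy=4,interpolation=cv2.INTER_CUBIC)
hsv=cv2.cvtColor(G,cv2.COLOR_BGR2HSV);g=hsv[...,2]
m=cv2.inRange(hsv,(8,90,60),(28,255,255));m[:163*4]=0;m[:, :232*4]=0;m[:,258*4:]=0;m[180*4:]=0
n,l,st,ce=cv2.connectedComponentsWithStats(m)
for i in range(1,n):
    if st[i,4]>15:
        uv=(ce[i]-1.5)/4;print("stud",uv.round(2),st[i]/4,onplane(s,uv,.065).round(4))
c=np.array([.5425,.128])
for a in(-28.4,211.6):
    p=c+.028*np.array([np.cos(np.radians(a)),np.sin(np.radians(a))]);print("pred",p.round(4),proj(s,[*p,.065]).round(2))
# disc edges by row: dark-bluish extents
for v in(163,165,167):
    r=g[v*4+1,232*4:258*4].astype(int);i=np.where(np.diff((r<75).astype(int))!=0)[0];print(v,(i+232*4+.5-1.5)/4)
for z in(.09,.096):
  th=np.linspace(0,6.28,200);P=np.array([proj(s,[.543+.04*np.cos(a),.1278+.04*np.sin(a),z]) for a in th]);print("pred disc",P.min(0),P.max(0),P[:,0].min()/2+P[:,0].max()/2)
E
```

```text
stud [250.93 170.27] [250.25 168.5    2.25   4.25  29.5 ] [0.5671 0.1136 0.065 ]
stud [238.88 171.89] [238.25 170.     2.25   4.5   32.5 ] [0.5202 0.1128 0.065 ]
pred [0.5671 0.1147] [250.87 170.14]
pred [0.5187 0.1133] [238.47 171.87]
163 [234.  240.  248.  253.5]
165 [234.  243.  245.  253.5]
167 [234.25 254.75]
pred disc [233.28531818 158.58009139] [254.30018694 168.7208451 ] 243.79275255743158
pred disc [233.21178735 157.21111607] [254.26787628 167.31495381] 243.73983181252135
```

Agreement is within 1 mm, so I'll lower gently.

>>> {"fn": "drive_tool", "kwargs": {"steps": [[[0,0,0,0,0,-0.005,1],[0,0,0,0,0,-0.01,1],[0,0,0,0,0,-0.014,1],[0,0,0,0,0,-0.016,1],[0,0,0,0,0,-0.017,1]]]}}

```text
clock: 13.73
tcp_pos: [0.5427, 0.1283, 0.0877]
ee_rot: [-2.023, -2.403, 0.001]
ft_force: [0.7, 0.2, -2.1]
gripper_width: 0.0238
grip_force: 30.0
```

>>> {"fn": "drive_tool", "kwargs": {"steps": [[[0,0,0,0,0,-0.0005,1],[0,0,0,0,0,-0.001,1],[0,0,0,0,0,-0.0015,1],[0,0,0,0,0,-0.002,1],[0,0,0,0,0,-0.0025,1]]]}}

```text
clock: 14.15
tcp_pos: [0.543, 0.1284, 0.0859]
ee_rot: [2.023, 2.403, 0.0]
ft_force: [0.5, -0.3, -3.1]
gripper_width: 0.0237
grip_force: 30.0
```

>>> {"fn": "drive_tool", "kwargs": {"steps": [[[0,0,0,0,0,-0.0005,1],[0,0,0,0,0,-0.001,1],[0,0,0,0,0,-0.0015,1],[0,0,0,0,0,-0.002,1],[0,0,0,0,0,-0.0025,1]]]}}

```text
clock: 14.57
tcp_pos: [0.5432, 0.1285, 0.0834]
ee_rot: [2.023, 2.403, 0.001]
ft_force: [0.3, 2.3, 0.9]
gripper_width: 0.0236
grip_force: 30.0
```

>>> {"fn": "drive_tool", "kwargs": {"steps": [[[0,0,0,0,0,-0.0005,1],[0,0,0,0,0,-0.001,1],[0,0,0,0,0,-0.0015,1],[0,0,0,0,0,-0.002,1],[0,0,0,0,0,-0.0025,1]]]}}

```text
clock: 14.98
tcp_pos: [0.5432, 0.1287, 0.0809]
ee_rot: [2.023, 2.403, 0.001]
ft_force: [1.0, 6.5, 1.5]
gripper_width: 0.0239
grip_force: 30.0
```

The studs are pushing the flange toward +y, so I'll yield that way.

>>> {"fn": "drive_tool", "kwargs": {"steps": [[[0,0,0,0,0.0005,0,1],[0,0,0,0,0.001,0,1],[0,0,0,0.0002,0.0014,0,1],[0,0,0,0.0002,0.0014,0,1]]]}}

```text
clock: 15.32
tcp_pos: [0.5429, 0.1295, 0.0806]
ee_rot: [-2.023, -2.403, 0.001]
ft_force: [0.6, 0.1, -3.3]
gripper_width: 0.0237
grip_force: 30.0
```

>>> {"fn": "drive_tool", "kwargs": {"steps": [[[0,0,0,0,0.0005,0,1],[0,0,0,0,0.0008,-0.0005,1],[0,0,0,0,0.0008,-0.001,1],[0,0,0,0,0.0008,-0.0015,1],[0,0,0,0,0.0008,-0.002,1]]]}}

```text
clock: 15.73
tcp_pos: [0.5431, 0.1305, 0.0787]
ee_rot: [2.023, 2.403, -0.0]
ft_force: [-0.7, -0.4, -2.6]
gripper_width: 0.0233
grip_force: 30.0
```

>>> {"fn": "drive_tool", "kwargs": {"steps": [[[0,0,0,0,0,-0.0005,1],[0,0,0,0,0,-0.001,1],[0,0,0,0,0,-0.0015,1],[0,0,0,0,0,-0.002,1],[0,0,0,0,0,-0.0025,1]]]}}

```text
clock: 16.15
tcp_pos: [0.5431, 0.1305, 0.0762]
ee_rot: [2.023, 2.403, 0.0]
ft_force: [0.2, 0.3, -2.5]
gripper_width: 0.0236
grip_force: 30.0
```

>>> {"fn": "drive_tool", "kwargs": {"steps": [[[0,0,0,0,0,-0.0004,1],[0,0,0,0,0,-0.0008,1],[0,0,0,0,0,-0.0012,1],[0,0,0,0,0,-0.0014,1],[0,0,0,0,0,-0.0014,1]]]}}

```text
clock: 16.57
tcp_pos: [0.5431, 0.1305, 0.0748]
ee_rot: [2.023, 2.403, 0.0]
ft_force: [0.0, -0.0, -2.5]
gripper_width: 0.0235
grip_force: 30.0
```

Free, with about 1.3 mm left to the expected seat at 0.0735.

>>> {"fn": "drive_tool", "kwargs": {"steps": [[[0,0,0,0,0,-0.0003,1],[0,0,0,0,0,-0.0006,1],[0,0,0,0,0,-0.0009,1],[0,0,0,0,0,-0.0011,1],[0,0,0,0,0,-0.0011,1]]]}}

```text
clock: 16.98
tcp_pos: [0.5431, 0.1305, 0.0737]
ee_rot: [2.023, 2.403, 0.0]
ft_force: [1.0, 0.6, -2.1]
gripper_width: 0.0235
grip_force: 30.0
```

>>> {"fn": "drive_tool", "kwargs": {"steps": [[[0,0,0,0,0,-0.0002,1],[0,0,0,0,0,-0.0004,1],[0,0,0,0,0,-0.0005,1],[0,0,0,0,0,-0.0005,1]]]}}

```text
clock: 17.32
tcp_pos: [0.5432, 0.1305, 0.0736]
ee_rot: [2.023, 2.403, 0.0]
ft_force: [-1.3, -0.2, 3.8]
gripper_width: 0.0233
grip_force: 30.0
```

Contact is at the seat height. Release, rise and check.

>>> {"fn": "drive_tool", "kwargs": {"steps": [[[0,0,0,0,0,0.0003,0.9],[0,0,0,0,0,0.0003,0.7],[0,0,0,0,0,0.0003,0.6],[0,0,0,0,0,0.0003,0.5],[0,0,0,0,0,0.0003,0.4]]]}}

```text
clock: 17.73
tcp_pos: [0.5432, 0.1306, 0.0735]
ee_rot: [2.023, 2.403, 0.0]
ft_force: [-0.3, 0.1, -0.7]
gripper_width: 0.0432
grip_force: 0.0
```

>>> {"fn": "drive_tool", "kwargs": {"steps": [[[0,0,0,0,0,0,0.4],[0,0,0,0,0,0.01,0.4],[0,0,0,0,0,0.035,0.4],[0,0,0,0,0,0.07,0.4],[0,0,0,0,0,0.105,0.4]]]}}

```text
clock: 18.15
tcp_pos: [0.5427, 0.1305, 0.1801]
ee_rot: [-2.023, -2.403, 0.002]
ft_force: [0.4, -0.8, -0.5]
gripper_width: 0.0567
grip_force: 0.0
```

>>> {"fn": "drive_tool", "kwargs": {"steps": [[[0,0,0,-0.01,-0.035,0,0.4],[0,0,0,-0.02,-0.07,0,0.4],[0,0,0,-0.03,-0.105,0,0.4],[0,0,0,-0.04,-0.14,0,0.4],[0,0,0,-0.05,-0.18,0,0.4]]]}}

```text
clock: 18.57
tcp_pos: [0.4924, -0.0504, 0.1795]
ee_rot: [2.021, 2.404, 0.001]
ft_force: [0.9, 0.0, 1.1]
gripper_width: 0.0573
grip_force: 0.0
```

>>> {"fn": "drive_tool", "kwargs": {"steps": [[[0,0,0,-0.01,-0.035,0,0.4],[0,0,0,-0.02,-0.07,0,0.4],[0,0,0,-0.03,-0.105,0,0.4],[0,0,0,-0.03,-0.13,0,0.4],[0,0,0,-0.03,-0.13,0,0.4]]]}}

```text
clock: 18.98
tcp_pos: [0.463, -0.1834, 0.1794]
ee_rot: [2.026, 2.398, -0.0]
ft_force: [0.5, -0.3, 0.2]
gripper_width: 0.0568
grip_force: 0.0
```

```bash
python3 - <<'E'
from station import *
import cv2,numpy as np
s=state();print(s["tcp_pos"],s["ft_force"])
t=capture("top")["image"];S=capture("side")["image"]
cv2.imwrite("pics/c5.png",np.hstack([cv2.resize(t[155:255,145:245],(400,400),interpolation=3),cv2.resize(S[130:190,215:275],(400,400),interpolation=3)]))
E
```

```text
[ 0.46301781 -0.18336866  0.17942105] [ 0.46591239 -0.28636001  0.194253  ]
```

View pics/c5.png

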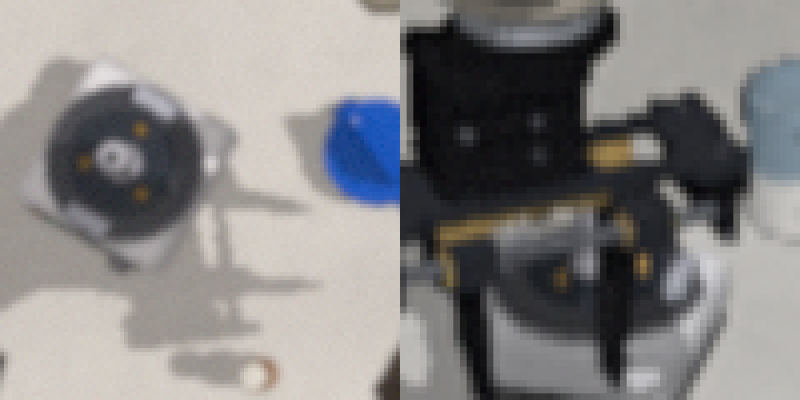

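Left panel: the flange lies flat on the plate with its hub at (118,158). All three brass studs come through the holes at (140,130), (84,163) and (142,194). The cap is upright at (365,150), and the gripper touches nothing. Handing in.

```bash
python3 -c "
from station import *
print(close_job())"
```

```text
the job is handed in; nothing more can be done
None
```

The job is handed in at about 19 s: the cap stands upright on a clear patch of desk, and flange_b is seated flat on the drive plate, hub up, with all three studs through its holes.

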